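# Vent the portion dispenser and hold its outlet gate half open

### The job

On the four-legged portion dispenser, first twist the grey vent cap on top of the white tub a quarter turn counter-clockwise (seen from above) until it reaches its stop, so that the tub can breathe. Then slide the black upright fin of the sprung outlet gate away from the tub to half of its travel, level with the long index marks, and keep it there: the program finishes while the gripper still holds the gate half open, since it springs shut when let go. Keep the gate shut until the cap is undone, and leave the bowl under the outlet and the mould, tamper and cup standing around as they are.

Things in the scene. Friction and masses are not known exactly. Their poses are not given: they have to be found in the camera images.
- dispenser: fixed steel deck 140 x 340 mm (local x, y), top at 72 mm, on four legs. Origin at table level under the deck's centre, local z up. The white tub (106 mm wide, rim top at 146 mm) is centred at local y = +85 mm; the gate's fin slides along local -y, on the line x = 0, from y = -50 mm. Stands anywhere, turned up to 0.6 rad either way
- half_mark (a point): fixed point on the deck's top, local (0, -80, 72) mm, between the two long dark index marks: the fin's centre is over it at half travel. Short marks show it shut (y = -50 mm) and fully open (y = -110 mm). Guide rails beside the gate reach up to 82 mm; the end block and spring tube (36 mm wide, y = -132 to -172 mm) up to 97 mm
- cap (a joint): turn of the vent cap in rad about the vertical: near 0 (up to 0.2) at the start = shut, grows counter-clockwise seen from above, stop at 1.5 = undone. Turns with light friction (0.06 N m), stays where left, does not rise or come off
- cap_grip (a point): point on the cap's axis 168 mm above the table, 4.5 mm below the flat top of the round part: TCP point to grip the cap from above at any yaw. The cap is a grey ribbed cylinder 44 mm in diameter, from 146.5 to 172.5 mm above the table, with a bar 36 x 6 mm, 5 mm high, across its top that turns with it
- gate (a joint): travel of the outlet gate in m: 0 = shut, 0.060 = fully open, 0.030 = half. A spring pulls it shut: about 3 N at 0, rising by 150 N/m to 7.5 N at half and 12 N at full travel. It closes when let go
- gate_grip (a point): point in the middle of the gate's black upright fin, 130 mm above the table, moving with it: TCP point to grip it from above. The fin is 12 mm thick along the slide (local y of the dispenser), 30 mm wide across it, its top 151 mm above the table
- bowl: loose small steel bowl, 92 mm in diameter, 36 mm high, standing under the tub's outlet below the deck; origin at the centre of its underside. Leave alone
- mould: loose black tube mould, 52 mm in diameter, 75 mm high, standing beside the dispenser; origin at the centre of its underside. Leave alone
- tamper: loose grey tamper with a 48 mm wide foot and thin upright grip, 84 mm high, standing beside the dispenser; origin at the centre of its underside. Leave alone
- cup: loose yellow cup, 60 mm in diameter, 40 mm high, standing beside the dispenser; origin at the centre of its underside. Leave alone

How it is judged:
By the outcome, as a careful person would: the job done as asked, in the order asked, and still so for the second after the job is handed in, while the arm keeps its last pose, push and grip.
It also fails if it takes over 45 s, if anything falls off the work surface, if the arm or the gripper's body presses on something with over 40 N, if the wrist force passes 120 N, or if a joint passes its speed limit or range.

### The arm

A 6-joint arm with a two-finger parallel gripper is mounted at the origin on the work surface. World frame = base frame: x ahead of the robot, y to its left, z up, the work surface at z = 0. Lengths are in mm, angles in rad, forces in N, time in s.
With the tool pointing down it reaches from about 375 to 925 mm from the base axis. Payload 5.7 kg.
Tool frame: the origin (TCP) lies between the finger pads, 19 mm behind the fingertips; this is the grasp point; z points along the fingers, y is the line along which they close (so a half turn about z gives the same grasp; the last joint's range is limited). The gripper opens to 88 mm and grips with 3 to 60 N. Pads are 20 mm wide; open, the fingers measure 115 mm over their backs; the gripper's body (75 mm by 178 mm) begins 61 mm behind the grasp point.
Start: joints at [-1.279, 0.359, 1.51, -0, 1.272, -0.115], TCP at [237.386, -551.01, 241.323] pointing down, gripper open.
Joint ranges: [-2.97, 2.97], [-1.01, 2.36], [0.21, 2.38], [-0.96, 4.11], [0.2, 2.71], [-2.98, 2.98]. Speed limits (rad/s): [2.39, 2.39, 3.14, 3.14, 3.14, 3.14].

### API

Orientations are given as a unit quaternion [w, x, y, z].
In Python, from workcell import r gives the robot as it stands.
- The arm moves only by the tool drive_tool, never from a script. Its argument "targets" is a list of rows, each a list of 3 entries, a list of its own where there are three numbers: the closure, from 0 (fully open) to 1 (shut), then the shift along the tool's x, y, z in cm, then the turn, a rotation vector about the tool's x, y, z in rad. In form: [[fingers, [tx, ty, tz], [ax, ay, az]], ...]. A call has exactly 10 rows; each row is the pose to reach, as a shift and turn from the pose commanded when the call began, along the tool's axes at that moment; what a row does not reach only later rows make up. A row lasts 1/10 s, in which the tool goes at most 50 mm and 8.59 degrees, less where a joint would pass 70% of its speed; a pose out of reach is approached as far as the arm can. A call with a gripper value outside its range is refused whole. The fingers move at their own pace and stop on an object; "newtons" is the grip in N (left out, the last holds). Time passes only in rows, so rows that repeat a pose let the fingers close, or fill a call up. It gives the time, the measured TCP pose, the force, the opening and the grip force at its end, in the units of the state.
- r.get_state(): the state, without advancing time (a new reading comes with each control period).
- r.camera(name): name is "side" or "top"; returns a dict with "img" (384x512x3 uint8, red, green, blue), "fov_y" (degrees; the focal length in pixels is half the picture's height over the tangent of half this angle, whatever the lens; pixels are square), "cx", "cy" (the principal point, pixels), "dist_coeffs" ([k1, k2, p1, p2, k3] as OpenCV has them; the pictures are not rectified), "rvec" (rotation vector, rad) and "tvec" (3), from world to camera coordinates, as OpenCV has them. Camera axes: x right, y down, z forward; pixel columns grow to the right and rows downward; lengths in mm; the calibration is good to about 2 mm. A picture is of the moment at which its call begins. There is no depth.
- r.sign_off(): hands the job in; it is judged then, once.
Trained networks look in the newest picture that a camera, given by its name, has taken for a name from the list of things; names that differ only in an ending like _2 or _b are one class to them, and where a whole thing is asked for, a point or a joint stands for the part that bears it (a point fixed in the world has none). Each returns a list of dicts, best first, with "p" (0 to 1); they miss things now and then, are a little off and sometimes report something else, mostly with a low value. They report only what shows in the picture. A call takes as long as a camera call.
- r.outline_of(camera, query): "pixels" (384x512 bool, what is visible of it) and "point" ([row, column] in pixels, amid what is visible of it).
The state is a dict: "t": time; "q": joint angles; "qd": joint speeds; "joint_efforts": joint torques, N m; "tcp_pos": TCP position; "tcp_rot": TCP orientation; "ft_force": force on the tool from outside, world axes, zero at the start; "torque": the same for the moment, N m; "finger_gap": finger opening in mm; "grasp_force": force on a finger pad.
Only numpy, scipy, OpenCV 4.12 (cv2) and the standard library are available. Lean on these libraries where they do the work, as an engineer would, in place of code of your own. Each camera call takes 0.05 s, during which the arm holds its last target. There are 200 camera calls.

## Working session

There is one attempt and no reset: what is moved stays moved. The work goes in short steps, Python scripts to look and compute and a tool call to move; the robot and the scene stay as the last step left them, time stands still between calls to the robot, and variables do not carry over. Pictures are saved under pics/ and viewed, at most 10 in all, crops included, and the job is handed in when it is done.

Besides the shell and the picture viewer there is one more tool, called after "Request:" by a JSON object that holds its "name" and its "arguments". drive_tool: Moves the arm, as the interface text tells. Its arguments: {"type":"object","properties":{"targets":{"type":"array","items":{"type":"array"}},"newtons":{"type":"number"}},"required":["targets"]}

```bash
mkdir -p pics; ls
cat > h.py <<'E'
import numpy as np, cv2
from workcell import r
def cam(n):
    c=r.camera(n); h,w=c["img"].shape[:2]; f=h/2/np.tan(np.radians(c["fov_y"])/2)
    c["K"]=np.array([[f,0,c["cx"]],[0,f,c["cy"]],[0,0,1.]]); c["D"]=np.array(c["dist_coeffs"],float)
    c["rv"]=np.array(c["rvec"],float); c["tv"]=np.array(c["tvec"],float).reshape(3); c["R"]=cv2.Rodrigues(c["rv"])[0]
    return c
def proj(c,P): return cv2.projectPoints(np.array(P,float).reshape(-1,1,3),c["rv"],c["tv"],c["K"],c["D"])[0].reshape(-1,2)
def plane(c,uv,z):
    n=cv2.undistortPoints(np.array(uv,float).reshape(-1,1,2),c["K"],c["D"]).reshape(-1,2)
    d=np.c_[n,np.ones(len(n))]@c["R"]; o=-c["R"].T@c["tv"]
    return o+d*((z-o[2])/d[:,2])[:,None]
E
python3 - <<'E'
from h import *
print(r.get_state())
ims=[]
for n in("top","side"):
    c=cam(n); print(n,-c["R"].T@c["tv"],c["R"][2],c["K"][0,0],c["D"]); 
    cv2.imwrite(f"pics/{n}0.png",c["img"][...,::-1])
    for q in("dispenser","cap","gate","cap_grip","gate_grip","bowl"):
        for o in r.outline_of(n,q)[:2]:
            print(n,q,round(o["p"],2),o["point"],o["pixels"].sum())
E
```

```text
pics
{'t': 0.0, 'q': array([-1.27910086e+00,  3.59475372e-01,  1.51142964e+00, -3.60643630e-05,
        1.27248836e+00, -1.15093390e-01]), 'qd': array([ 9.72816727e-05,  9.66701731e-04, -9.56059203e-04,  1.10493181e-03,
        1.93862358e-04, -1.72773096e-03]), 'joint_efforts': array([ 2.22439077e-03, -5.15371656e+01, -2.70727658e+01,  6.77140569e-02,
        3.50303866e-02, -1.47304731e-04]), 'tcp_pos': array([ 237.19270238, -550.41229773,  240.52826746]), 'tcp_rot': array([-8.95327467e-04,  9.79385094e-01,  2.02000068e-01, -9.65628708e-05]), 'ft_force': array([-0.74406967,  0.56181414,  0.85518246]), 'torque': array([-0.02334989, -0.02713695,  0.06344592]), 'grasp_force': 0.0, 'finger_gap': 87.62064789771402}
top [ 523.8743882    13.31162165 1107.41018603] [ 0.07901386 -0.01953768 -0.99668204] 417.7479220060728 [-0.06683016  0.          0.          0.          0.        ]
top dispenser 0.75 [219.4, 283.2] 7724
top cap 0.78 [230.3, 256.0] 286
top gate 0.78 [218.1, 301.1] 777
top cap_grip 0.57 [231.0, 253.0] 306
top gate_grip 0.59 [218.3, 300.9] 793
side [419.17615755 661.32528955 654.44137249] [ 0.2081503  -0.76520317 -0.6092106 ] 435.54347255504 [0.02288606 0.         0.         0.         0.        ]
side dispenser 0.95 [208.0, 291.8] 7120
side cap 0.87 [184.1, 298.0] 492
side gate 0.93 [159.7, 289.5] 364
side gate 0.29 [234.6, 236.1] 516
side cap_grip 0.83 [182.6, 296.9] 474
side gate_grip 0.55 [159.0, 295.3] 353
side bowl 0.18 [207.6, 293.3] 7108
```

Run:
```python
import cv2
a=cv2.imread("pics/top0.png")[110:330,130:430];b=cv2.imread("pics/side0.png")[90:310,150:450]
cv2.imwrite("pics/a.png",cv2.resize(a,None,fx=2.66,fy=2.66,interpolation=2));cv2.imwrite("pics/b.png",cv2.resize(b,None,fx=2.66,fy=2.66,interpolation=2))
```

```text
(no output)
```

View pics/a.png

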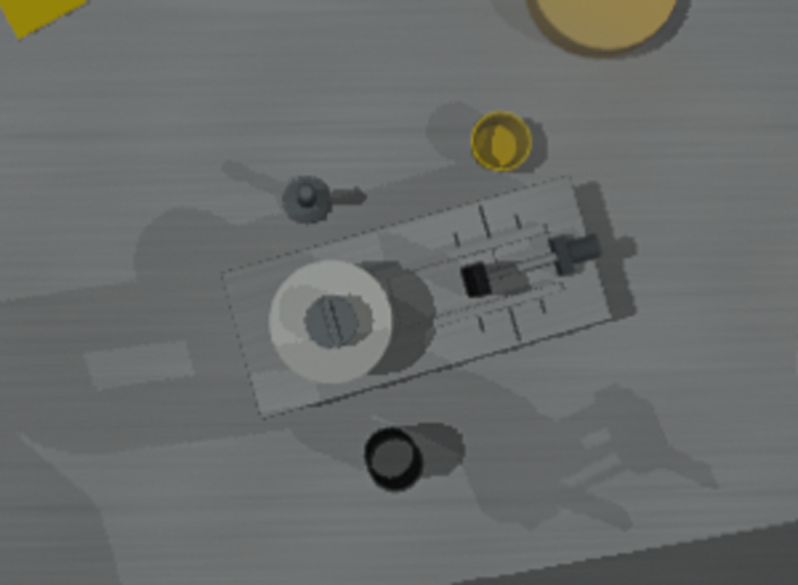

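View pics/b.png

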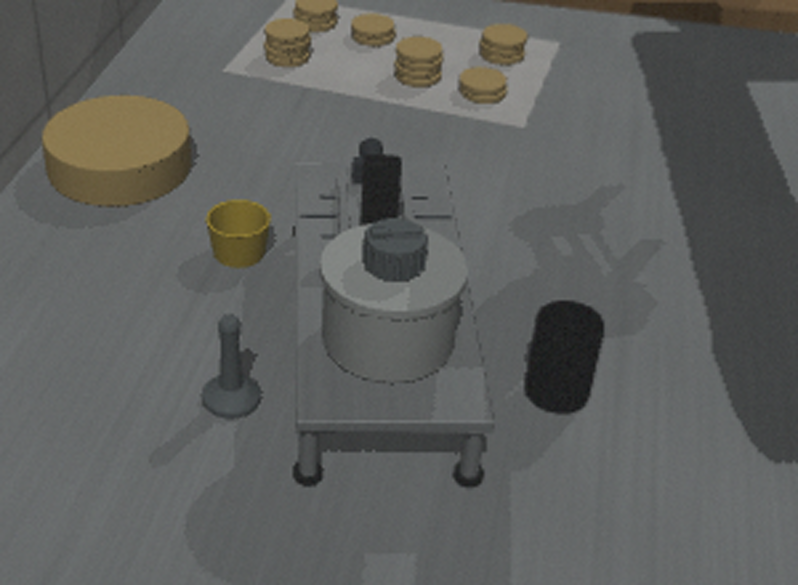

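The top view shows the tub on the left with the cap at about crop (332,320), the fin at (475,279) and the deck corners clearly visible. The tamper and cup are above the deck and the mould is below it. The side view agrees: the tub is nearest the camera and the fin is behind it.

```bash
cat > fit.py <<'E'
from h import *
from scipy.optimize import least_squares
T,S=cam("top"),cam("side")
s=2.66
t=np.array([(222,272),(573,178),(635,315),(262,418),(332,320),(475,277)])/s+[130,110]
d=np.array([(298,425),(493,428),(395,230),(382,155)])/s+[150,90]
c0=plane(T,[t[4]],172.5)[0]; f0=plane(T,[t[5]],151)[0]
v=(c0-f0)[:2]; yaw0=np.arctan2(-v[0],v[1]); print("cap",c0,"fin",f0,"yaw0",yaw0,"dist",np.hypot(*v))
# corners: +y end = left in the top image
L=lambda p,P:np.c_[np.array(P)[:,:2]@np.array([[np.cos(p[2]),np.sin(p[2])],[-np.sin(p[2]),np.cos(p[2])]])+p[:2],np.array(P)[:,2]]
print(plane(T,t[:4],72))
def pts(sg): return ([(-sg*70,170,72),(-sg*70,-170,72),(sg*70,-170,72),(sg*70,170,72),(0,85,172.5),(0,-50,151)],[(-sg*70,170,72),(sg*70,170,72),(0,85,172.5),(0,-50,151)])
best=None
for sg in(1,-1):
    a,b=pts(sg)
    f=lambda p:np.r_[(proj(T,L(p,a))-t).ravel(),(proj(S,L(p,b))-d).ravel()]
    o=least_squares(f,[*(c0+f0)[:2]/2,yaw0],x_scale=[1,1,.01],loss="soft_l1")
    if best is None or o.cost<best[0].cost: best=(o,f(o.x))
o,res=best; p=o.x
print("pose",p,o.cost); print(res.reshape(-1,2).round(1))
print("cap",L(p,[(0,85,168)]),"fin",L(p,[(0,-50,130),(0,-80,130)]))
for n,z in(("cup",40),("mould",75),("tamper",84)):
    r_=r.outline_of("top",n); 
    if r_: print(n,plane(T,[r_[0]["point"][::-1]],z)[0].round(),r_[0]["p"])
E
python3 fit.py
```

```text
cap [516.09230323  -1.99588126 172.5       ] fin [ 550.80547344 -126.3895193   151.        ] yaw0 0.2721359456367293 dist 129.14635639781238
[[ 561.40127439   98.01290642   72.        ]
 [ 644.89653612 -233.45070299   72.        ]
 [ 514.8236821  -288.04754003   72.        ]
 [ 426.04470778   62.42838982   72.        ]]
pose [ 5.36347460e+02 -8.46388496e+01  2.58913505e-01] 16.4451172560879
[[ 0.2  0.4]
 [-1.  -1. ]
 [-8.3  1.2]
 [ 0.3  0.4]
 [ 0.2  0.7]
 [ 2.9  0.7]
 [-1.5 -1.6]
 [ 0.1 -2. ]
 [-0.3  1.9]
 [-0.5  1.4]]
cap [[514.58487386  -2.47200797 168.        ]] fin [[ 549.14898084 -132.97228579  130.        ]
 [ 556.8298935  -161.97234752  130.        ]]
cup [ 688. -167.   40.] 0.93
mould [371. -47.  75.] 0.79
tamper [619.  18.  84.] 0.69
```

```bash
sed -i 's/(635,315)/(613,322)/; s/(475,277)\]/(480,278)]/' fit.py
cat >> fit.py <<'E'
def ov(c,x0,y0,w,h,fn):
    k=4; im=cv2.resize(c["img"][y0:y0+h,x0:x0+w,::-1],None,fx=k,fy=k,interpolation=cv2.INTER_CUBIC)
    def pl(P,col):
        q=((proj(c,L(p,P))-[x0,y0]+.5)*k).round().astype(int); cv2.polylines(im,[q.reshape(-1,1,2)],True,col,1)
    pl([(-70,-170,72),(70,-170,72),(70,170,72),(-70,170,72)],(0,255,0))
    for z in(151,82): pl([(-15,-56,z),(15,-56,z),(15,-44,z),(-15,-44,z)],(0,0,255))
    a=np.linspace(0,6.28,40)
    pl([(22*np.cos(t),85+22*np.sin(t),172.5) for t in a],(255,0,0)); pl([(53*np.cos(t),85+53*np.sin(t),146) for t in a],(255,255,0))
    pl([(-70,-80,72),(70,-80,72)],(0,255,255))
    return im
a=ov(T,210,165,170,110,0);b=ov(S,250,135,100,130,0)
a=cv2.resize(a,(680,440)); 
H=max(a.shape[0],b.shape[0]); 
m=np.zeros((600,800,3),np.uint8)
b=cv2.resize(b,None,fx=.0+.8,fy=.8); a=cv2.resize(a,(480,311))
cv2.imwrite("pics/o1.png",ov(T,210,165,170,110,0)); cv2.imwrite("pics/o2.png",ov(S,240,125,110,140,0))
E
python3 fit.py
```

```text
cap [516.09230323  -1.99588126 172.5       ] fin [ 549.8710467  -130.70401403  151.        ] yaw0 0.2566564214592259 dist 133.06685143735592
[[ 561.40127439   98.01290642   72.        ]
 [ 644.89653612 -233.45070299   72.        ]
 [ 508.68590592 -266.9034043    72.        ]
 [ 426.04470778   62.42838982   72.        ]]
pose [ 5.35339207e+02 -8.43693630e+01  2.51182798e-01] 6.4289792128717895
[[ 0.1  0.2]
 [-0.7 -0.2]
 [-0.2 -0.4]
 [-0.2  0.3]
 [ 0.   0.8]
 [ 0.9  0.9]
 [-1.7 -1.6]
 [-0.  -1.6]
 [-0.2  2. ]
 [ 0.1  1.6]]
cap [[514.2124725  -2.0367382 168.       ]] fin [[ 547.76669737 -132.80031873  130.        ]
 [ 555.22319179 -161.85889219  130.        ]]
mould [ 685. -160.   75.] 0.32
tamper [615.  20.  84.] 0.49
```

View pics/o1.png

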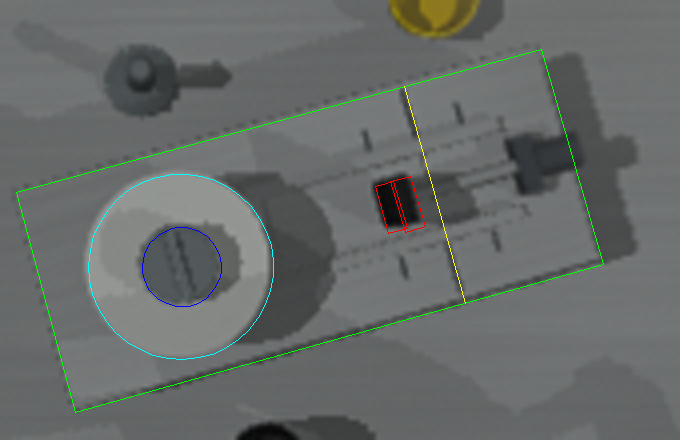

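View pics/o2.png

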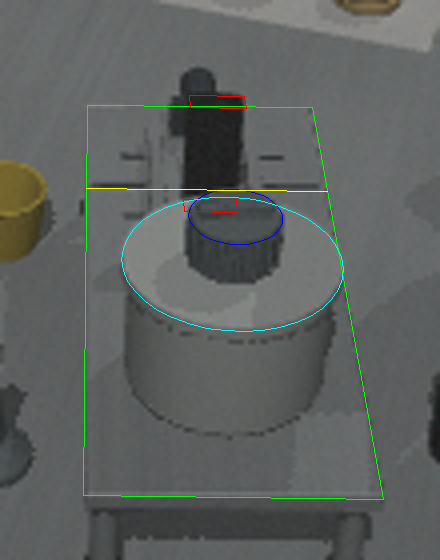

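The overlay matches the picture well: the tub circle, the cap, the deck outline and the long marks all line up. I'm moving above the cap now.

Request:
{"name": "drive_tool", "arguments": {"targets": [[0,[1.5,-1.2,0],[0,0,0]],[0,[4,-3.3,0],[0,0,0]],[0,[7,-5.8,0],[0,0,0]],[0,[10.5,-8.8,0],[0,0,0]],[0,[14,-11.7,0],[0,0,0]],[0,[17.5,-14.6,0],[0,0,0]],[0,[21,-17.5,0],[0,0,0]],[0,[24.5,-20.5,0],[0,0,0]],[0,[28,-23.4,0],[0,0,0]],[0,[31,-25.9,0],[0,0,0]]], "newtons": 15}}

```text
t: 2.2
tcp_pos: [419.7, -187.2, 241.5]
tcp_rot: [-0.0, 0.979, 0.202, 0.0]
ft_force: [0.9, -0.7, 0.1]
finger_gap: 87.7
grasp_force: 0.0
```

Request:
{"name": "drive_tool", "arguments": {"targets": [[0,[3,-2.5,0],[0,0,0]],[0,[6,-5,0],[0,0,0]],[0,[9,-7.5,0],[0,0,0]],[0,[12,-10,0],[0,0,0]],[0,[14.5,-12,0],[0,0,0]],[0,[16.2,-13.5,0],[0,0,0]],[0,[16.2,-13.5,0],[0,0,0]],[0,[16.2,-13.5,0],[0,0,0]],[0,[16.2,-13.5,0],[0,0,0]],[0,[16.2,-13.5,0],[0,0,0]]]}}

```text
t: 3.2
tcp_pos: [514.3, -3.2, 241.4]
tcp_rot: [-0.0, 0.98, 0.201, -0.0]
ft_force: [-0.7, 0.4, 0.3]
finger_gap: 87.5
grasp_force: 0.0
```

Request:
{"name": "drive_tool", "arguments": {"targets": [[0,[0.1,-0.1,1],[0,0,0]],[0,[0.1,-0.1,2],[0,0,0]],[0,[0.1,-0.1,3],[0,0,0]],[0,[0.1,-0.1,4],[0,0,0]],[0,[0.1,-0.1,5],[0,0,0]],[0,[0.1,-0.1,6],[0,0,0]],[0,[0.1,-0.1,6.6],[0,0,0]],[0,[0.1,-0.1,7.0],[0,0,0]],[0,[0.1,-0.1,7.3],[0,0,0]],[0,[0.1,-0.1,7.3],[0,0,0]]]}}

```text
t: 4.2
tcp_pos: [515.5, -1.1, 168.2]
tcp_rot: [-0.0, 0.979, 0.202, -0.0]
ft_force: [0.2, -0.6, 0.1]
finger_gap: 87.6
grasp_force: 0.0
```

Request:
{"name": "drive_tool", "arguments": {"targets": [[0.3,[0,0,0],[0,0,0]],[0.4,[0,0,0],[0,0,0]],[0.5,[0,0,0],[0,0,0]],[0.6,[0,0,0],[0,0,0]],[0.7,[0,0,0],[0,0,0]],[0.7,[0,0,0],[0,0,0]],[0.7,[0,0,0],[0,0,0]],[0.7,[0,0,0],[0,0,0]],[0.7,[0,0,0],[0,0,0]],[0.7,[0,0,0],[0,0,0]]], "newtons": 15}}

```text
t: 5.2
tcp_pos: [515.4, -0.9, 168.4]
tcp_rot: [-0.0, 0.979, 0.202, -0.0]
ft_force: [-1.1, 1.7, 3.1]
finger_gap: 44.1
grasp_force: 15.0
```

Gripped at 44.1 mm with little side force. I'm twisting counter-clockwise, which is negative about tool z.

Request:
{"name": "drive_tool", "arguments": {"targets": [[0.7,[0,0,0],[0,0,-0.08]],[0.7,[0,0,0],[0,0,-0.18]],[0.7,[0,0,0],[0,0,-0.3]],[0.7,[0,0,0],[0,0,-0.42]],[0.7,[0,0,0],[0,0,-0.54]],[0.7,[0,0,0],[0,0,-0.66]],[0.7,[0,0,0],[0,0,-0.78]],[0.7,[0,0,0],[0,0,-0.9]],[0.7,[0,0,0],[0,0,-1.0]],[0.7,[0,0,0],[0,0,-1.1]]]}}

```text
t: 6.2
tcp_pos: [515.0, -0.6, 168.4]
tcp_rot: [-0.001, 0.728, 0.686, 0.0]
ft_force: [-2.0, 2.8, 4.0]
finger_gap: 43.4
grasp_force: 15.0
```

Run:
```python
from workcell import r
s=r.get_state();print(s["torque"],s["q"])
```

```text
[ 0.51519832  0.20744606 -0.08656784] [-1.35983802e-01  3.20769015e-01  1.77805177e+00  1.00669211e-03
  1.04383350e+00 -7.63361566e-02]
```

Request:
{"name": "drive_tool", "arguments": {"targets": [[0.7,[0,0,0],[0,0,-0.06]],[0.7,[0,0,0],[0,0,-0.12]],[0.7,[0,0,0],[0,0,-0.18]],[0.7,[0,0,0],[0,0,-0.24]],[0.7,[0,0,0],[0,0,-0.3]],[0.7,[0,0,0],[0,0,-0.36]],[0.7,[0,0,0],[0,0,-0.42]],[0.7,[0,0,0],[0,0,-0.46]],[0.7,[0,0,0],[0,0,-0.5]],[0.7,[0,0,0],[0,0,-0.5]]]}}

```text
t: 7.2
tcp_pos: [515.0, -1.2, 168.2]
tcp_rot: [-0.0, 0.538, 0.843, -0.0]
ft_force: [-1.3, 1.6, 0.6]
finger_gap: 43.8
grasp_force: 15.0
```

Run:
```python
from workcell import r
s=r.get_state();print(s["torque"],s["q"],s["tcp_rot"],s["ft_force"])
```

```text
[ 0.10907621  0.21038507 -0.25529397] [-1.36428883e-01  3.21097227e-01  1.77815771e+00 -1.85655991e-05
  1.04333108e+00 -5.72239205e-01] [-4.47894540e-04  5.37515702e-01  8.43253594e-01 -2.14817216e-04] [-1.34125575  1.59854972  0.57427038]
```

Request:
{"name": "drive_tool", "arguments": {"targets": [[0.3,[0,0,0],[0,0,0]],[0,[0,0,0],[0,0,0]],[0,[0,0,0],[0,0,0]],[0,[0,0,0],[0,0,0]],[0,[0,0,0],[0,0,0]],[0,[0,0,-1],[0,0,0]],[0,[0,0,-2.5],[0,0,0]],[0,[0,0,-4.5],[0,0,0]],[0,[0,0,-6],[0,0,0]],[0,[0,0,-7],[0,0,0]]]}}

```text
t: 8.2
tcp_pos: [516.2, -1.1, 240.2]
tcp_rot: [0.001, 0.537, 0.843, 0.0]
ft_force: [-0.8, -0.1, -1.1]
finger_gap: 87.5
grasp_force: 0.0
```

```bash
cat > go.py <<'E'
import sys
from h import *
from scipy.spatial.transform import Rotation as Ro
s=r.get_state(); w,x,y,z=s["tcp_rot"]; R=Ro.from_quat([x,y,z,w]).as_matrix()
t=np.array(list(map(float,sys.argv[1:4])))
print("tool shift cm",(R.T@(t-s["tcp_pos"])/10).round(2),"ydir",np.arctan2(R[1,1],R[0,1]).round(3),s["tcp_pos"].round(1))
E
python3 go.py 548.4 -131.8 238
```

```text
tool shift cm [-13.2   -2.6    0.23] ydir 0.436 [516.2  -1.1 240.2]
```

Next I move over the fin while turning by −1.39 about tool z.

Request:
{"name": "drive_tool", "arguments": {"targets": [[0,[-1,-0.2,0],[0,0,-0.1]],[0,[-2.5,-0.5,0],[0,0,-0.22]],[0,[-4,-0.8,0],[0,0,-0.34]],[0,[-5.5,-1.1,0],[0,0,-0.46]],[0,[-7,-1.4,0],[0,0,-0.58]],[0,[-8.5,-1.7,0],[0,0,-0.7]],[0,[-10,-2,0],[0,0,-0.82]],[0,[-11.2,-2.2,0],[0,0,-0.94]],[0,[-12.3,-2.4,0],[0,0,-1.06]],[0,[-13.2,-2.6,0],[0,0,-1.18]]]}}

```text
t: 9.2
tcp_pos: [547.8, -132.4, 238.6]
tcp_rot: [-0.0, -0.025, 1.0, 0.0]
ft_force: [-0.2, 0.3, 0.0]
finger_gap: 87.6
grasp_force: 0.0
```

Request:
{"name": "drive_tool", "arguments": {"targets": [[0,[0,0,0],[0,0,-0.1]],[0,[0,0,0],[0,0,-0.17]],[0,[0,0,0],[0,0,-0.2]],[0,[0,0,0],[0,0,-0.2]],[0,[0,0,0],[0,0,-0.2]],[0,[0,0,0],[0,0,-0.2]],[0,[0,0,0],[0,0,-0.2]],[0,[0,0,0],[0,0,-0.2]],[0,[0,0,0],[0,0,-0.2]],[0,[0,0,0],[0,0,-0.2]]]}}

```text
t: 10.2
tcp_pos: [547.7, -131.7, 238.4]
tcp_rot: [-0.0, -0.122, 0.992, 0.0]
ft_force: [0.3, 0.6, -0.1]
finger_gap: 87.9
grasp_force: 0.0
```

```bash
python3 go.py 548.4 -131.8 130
python3 - <<'E'
from h import *
S=cam("side");T=cam("top")
a=cv2.resize(T["img"][150:280,200:400,::-1],None,fx=4,fy=4,interpolation=2)[:, :400]
b=cv2.resize(S["img"][130:260,250:350,::-1],None,fx=4,fy=4,interpolation=2)
cv2.imwrite("pics/c.png",np.hstack([a,b]))
E
```

```text
tool shift cm [-0.07 -0.02 10.84] ydir 1.816 [ 547.7 -131.7  238.4]
```

View pics/c.png

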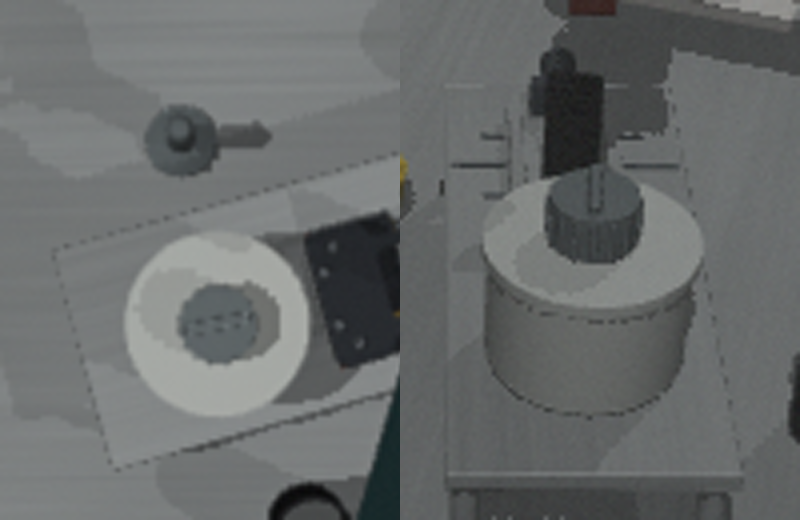

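The cap bar has turned from across the deck to roughly along it: crop (190,327) to (255,318), about 87° of turn. With the torque rise at the end, that means it reached the stop. Now I descend to the fin.

Request:
{"name": "drive_tool", "arguments": {"targets": [[0,[0,0,1],[0,0,0]],[0,[0,0,2.3],[0,0,0]],[0,[0,0,3.6],[0,0,0]],[0,[0,0,4.9],[0,0,0]],[0,[0,0,6.2],[0,0,0]],[0,[0,0,7.5],[0,0,0]],[0,[0,0,8.8],[0,0,0]],[0,[0,0,9.8],[0,0,0]],[0,[0,0,10.5],[0,0,0]],[0,[0,0,10.8],[0,0,0]]]}}

```text
t: 11.3
tcp_pos: [547.4, -131.6, 129.5]
tcp_rot: [-0.0, -0.122, 0.992, 0.0]
ft_force: [0.1, 0.4, 0.4]
finger_gap: 87.8
grasp_force: 0.0
```

Request:
{"name": "drive_tool", "arguments": {"targets": [[0.4,[0,0,0],[0,0,0]],[0.6,[0,0,0],[0,0,0]],[0.7,[0,0,0],[0,0,0]],[0.8,[0,0,0],[0,0,0]],[0.9,[0,0,0],[0,0,0]],[1,[0,0,0],[0,0,0]],[1,[0,0,0],[0,0,0]],[1,[0,0,0],[0,0,0]],[1,[0,0,0],[0,0,0]],[1,[0,0,0],[0,0,0]]], "newtons": 40}}

```text
t: 12.3
tcp_pos: [547.7, -131.9, 130.3]
tcp_rot: [0.0, -0.122, 0.992, -0.0]
ft_force: [-1.0, -1.6, -2.7]
finger_gap: 12.0
grasp_force: 40.0
```

```bash
python3 go.py 555.9 -160.9 130
python3 - <<'E'
from workcell import r
s=r.get_state();print(s["torque"],s["ft_force"],s["finger_gap"])
E
```

```text
tool shift cm [-0.09 -3.01  0.04] ydir 1.816 [ 547.7 -131.9  130.3]
[-0.13219482  0.03602002  0.53756942] [-1.03178517 -1.55196015 -2.72771471] 11.98222247810299
```

Gripped at 12.0 mm. There is no opening spring load on the wrist, so the gate is on its shut stop and this pose is a good zero. Now I slide it 30 mm.

Request:
{"name": "drive_tool", "arguments": {"targets": [[1,[0,-0.2,0],[0,0,0]],[1,[0,-0.5,0],[0,0,0]],[1,[0,-0.9,0],[0,0,0]],[1,[0,-1.3,0],[0,0,0]],[1,[0,-1.7,0],[0,0,0]],[1,[0,-2.1,0],[0,0,0]],[1,[0,-2.5,0],[0,0,0]],[1,[0,-2.8,0],[0,0,0]],[1,[0,-3.0,0],[0,0,0]],[1,[0,-3.0,0],[0,0,0]]]}}

```text
t: 13.3
tcp_pos: [555.1, -160.0, 130.3]
tcp_rot: [0.0, -0.122, 0.993, 0.001]
ft_force: [1.0, 7.7, 2.2]
finger_gap: 11.7
grasp_force: 40.0
```

Request:
{"name": "drive_tool", "arguments": {"targets": [[1,[0,0,0],[0,0,0]],[1,[0,0,0],[0,0,0]],[1,[0,0,0],[0,0,0]],[1,[0,0,0],[0,0,0]],[1,[0,0,0],[0,0,0]],[1,[0,0,0],[0,0,0]],[1,[0,0,0],[0,0,0]],[1,[0,0,0],[0,0,0]],[1,[0,0,0],[0,0,0]],[1,[0,0,0],[0,0,0]]]}}

```text
t: 14.3
tcp_pos: [555.0, -159.8, 130.3]
tcp_rot: [0.0, -0.122, 0.992, 0.001]
ft_force: [0.8, 7.5, 2.0]
finger_gap: 11.6
grasp_force: 40.0
```

Run:
```python
from h import *
P=[];F=[]
S=cam("side")
for i in range(5):
    s=r.get_state();P.append(s["tcp_pos"]);F.append(s["ft_force"]); r.camera("top")
d=np.array([np.cos(1.822),np.sin(1.822)])
print(np.mean(P,0),"travel",-(np.mean(P,0)[:2]-[547.6,-131.75])@d,"F",np.mean(F,0),np.mean(F,0)[:2]@d)
p=[535.9,-83.6,.251]
k=6;im=cv2.resize(S["img"][130:205,250:350,::-1],None,fx=k,fy=k,interpolation=2)
cv2.imwrite("pics/d.png",im)
```

```text
[ 555.02412648 -159.77835622  130.33128014] travel 28.994071536694786 F [1.02559188 7.38797213 2.06551402] 6.9011612887661125
```

View pics/d.png

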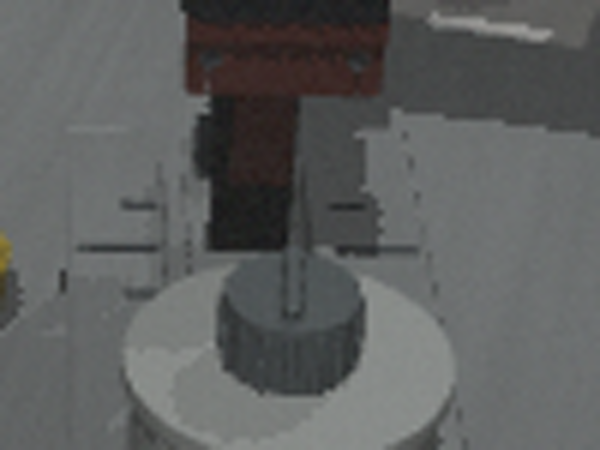

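The fin's base is level with the long marks (row 248 in the crop), and the cap bar points along the slide. The TCP shows 29.0 mm of travel because the spring takes about 1 mm, so I'm adding 1 mm.

Request:
{"name": "drive_tool", "arguments": {"targets": [[1,[0,-0.05,0],[0,0,0]],[1,[0,-0.1,0],[0,0,0]],[1,[0,-0.12,0],[0,0,0]],[1,[0,-0.12,0],[0,0,0]],[1,[0,-0.12,0],[0,0,0]],[1,[0,-0.12,0],[0,0,0]],[1,[0,-0.12,0],[0,0,0]],[1,[0,-0.12,0],[0,0,0]],[1,[0,-0.12,0],[0,0,0]],[1,[0,-0.12,0],[0,0,0]]]}}

```text
t: 15.6
tcp_pos: [555.3, -160.8, 130.4]
tcp_rot: [0.0, -0.122, 0.992, 0.001]
ft_force: [0.2, 7.3, 2.2]
finger_gap: 11.9
grasp_force: 40.0
```

Run:
```python
from h import *
P=[];F=[]
for i in range(5):
    T=cam("top");s=r.get_state();P.append(s["tcp_pos"]);F.append(s["ft_force"])
S=cam("side")
d=np.array([np.cos(1.822),np.sin(1.822)])
print("travel",-(np.mean(P,0)[:2]-[547.6,-131.75])@d,"F",np.mean(F,0)[:2]@d,s["finger_gap"],s["t"])
p=[535.9,-83.6,.251]
L=lambda P:np.c_[np.array(P)[:,:2]@np.array([[np.cos(p[2]),np.sin(p[2])],[-np.sin(p[2]),np.cos(p[2])]])+p[:2],np.array(P)[:,2]]
k=6;im=cv2.resize(S["img"][130:205,250:350,::-1],None,fx=k,fy=k,interpolation=2)
for z,c in((72,(0,255,255)),(82,(0,255,0))):
    for P in([(-60,-80,72),(60,-80,72)],[(-15,-74,z),(15,-74,z)]):
        q=((proj(S,L(P))-[250,130]+.5)*k).astype(int);cv2.line(im,tuple(map(int,q[0])),tuple(map(int,q[1])),c,1)
cv2.imwrite("pics/e.png",im)
for n,z in(("cup",40),("mould",75),("tamper",84)):
    for o in r.outline_of("side",n)[:1]: print(n,plane(S,[o["point"][::-1]],z/2)[0].round(),o["p"])
```

```text
travel 30.044644250740348 F 7.3688654886680105 11.733454026124422 15.85
cup [ 696. -185.   20.] 0.64
mould [379. -67.  38.] 0.7
tamper [624.  47.  42.] 0.82
```

View pics/e.png

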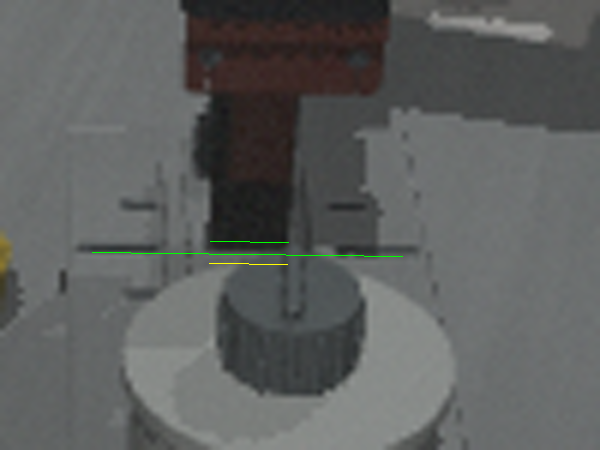

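Travel is 30.0 mm and the force is 7.4 N, against about 7.5 N expected at half travel. The fin sits level with the long marks, so I'm handing the job in.

```bash
python3 -c "
from workcell import r
print(r.sign_off())"
```

```text
the job is handed in; nothing more can be done
None
```

I twisted the vent cap counter-clockwise to its stop, then slid the gate to half travel (about 30 mm, 7.4 N) with the gripper still holding it, and handed the job in at about 16 s; the result of the judging was not shown.

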